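Lay out a chainsaw clutch in assembly order

TASK

Lay out the chainsaw clutch on the strip mat for refitting, each part flat in the middle of its own outlined square: the needle bearing in the square next to the crankcase, the clutch drum (sprocket up) in the middle square, and the clutch hub in the square next to the side cover. Lay the thrust washer flat and centred on top of the hub. Leave the spark plug, the nut and the screwdriver where they lie.

Things in the scene. Friction and masses are not known exactly. Their poses are not given: they have to be found in the camera images.
- mat: Fixed black rubber strip mat, 104 x 274 x 3 mm, with three white outlined 80 mm squares in a row. Origin: centre of its underside, under the middle square; y axis along the row (squares' centres at y = -90, 0, +90 mm, x = 0), x axis across it, away from the robot. The crankcase stands off one end, the side cover off the other; which way round varies.
- crankcase: Fixed grey aluminium engine half lying flat at one end of the mat: a block 120 x 116 x 36 mm with a dark round boss and a steel shaft stub on top (62 mm high in all). Origin: centre of its underside, on the mat's long axis, 205 mm from the mat's centre, so 115 mm from the centre of the nearest square.
- side_cover: Fixed cream plastic saw cover lying hollow side up like a shallow tray, 140 x 90 x 26 mm, at the other end of the mat. Origin: centre of its underside, on the mat's long axis, 205 mm from the mat's centre, so 115 mm from the centre of the nearest square.
- drum: Loose on the bench in front of the mat (between mat and robot) at the start; grip it across its diameter from above. Clutch drum: bright steel disc, diameter 62, 20 mm high, with a dark toothed sprocket (30 mm across, 10 mm high) on top. Origin: centre of its underside; z up. About 150 g.
- hub: Loose on the bench in front of the mat (between mat and robot) at the start; grip it across its diameter from above. Clutch hub: dark steel disc, diameter 54, 18 mm high, flat top with three radial dark slits and a dark centre. Origin: centre of its underside; z up. About 140 g.
- bearing: Loose on the bench in front of the mat (between mat and robot) at the start; grip it across its diameter from above. Needle bearing: small thick brass ring, outside diameter 34, hole 20, 16 mm high. Origin: centre of its underside; z up. About 40 g.
- washer: Loose on the bench in front of the mat (between mat and robot) at the start; grip it across its diameter from above. Thrust washer: flat steel ring, outside diameter 40, hole 22, 10 mm thick. Origin: centre of its underside; z up. About 40 g.
- plug: Loose bystander among the parts: spark plug lying along its x axis, 76 mm long, 18 mm high, white insulator towards -x. Origin under its hexagon. Leave it alone.
- nut: Loose bystander among the parts: flanged steel nut, diameter 22, 14 mm high. Origin: centre of its underside. Leave it alone.
- driver: Loose bystander among the parts: stubby black screwdriver lying along its x axis, 95 mm long, 18 mm high, handle to -x. Origin at the handle's front end, on its underside. Leave it alone.

How it is judged:
By the outcome, as a careful person would: the job done as asked, in the order asked, and still so for the second after the job is handed in, with the robot touching nothing.
It also fails if it takes over 99 s, if anything falls off the work surface, if the arm or the gripper's body presses on something with over 40 N, if the wrist force passes 120 N, or if a joint passes its speed limit or range.

ROBOT

A 6-joint arm with a two-finger parallel gripper is mounted at the origin on the work surface. World frame = base frame: x ahead of the robot, y to its left, z up, the work surface at z = 0. Lengths are in m, angles in rad, forces in N, time in s.
With the tool pointing down it reaches from about 0.25 to 0.85 m from the base axis. Payload 12.5 kg.
Tool frame: the origin (TCP) lies midway between the tips of the shut fingers; the grasp point (between the pads) lies 19 mm behind it (hold_point_z is the distance from the TCP to the grasp point, in m); y points along the fingers, x is the direction in which the jaws open and shut, and the axes are right-handed (so a half turn about y gives the same grasp; the last joint's range is limited). The gripper opens to 93 mm and grips with 3 to 60 N. Pads are 15 mm wide; open, the fingers measure 128 mm over their backs; the gripper's body (75 mm by 188 mm) begins 65 mm behind the grasp point.
Start: joints at [-1.235, 0.351, 1.652, -0, 1.139, -0.085], TCP at [0.225, -0.502, 0.219] pointing down, gripper open.
Joint ranges: [-2.75, 2.75], [-0.79, 2.1], [0.01, 2.65], [-1.57, 4.71], [0.07, 3.14], [-2.87, 2.87]. Speed limits (rad/s): [2.22, 2.22, 2.79, 3.14, 3.14, 3.14].

INTERFACE

Orientations are given as [roll, pitch, yaw] about the fixed x, y, z axes, in that order (R = Rz(yaw) Ry(pitch) Rx(roll)).
In Python, from plant import * gives the robot as it stands.
- The arm moves only by the tool carry_out, never from a script. Its argument "steps" is a list of rows, each an object with "linear": the shift along the tool's x, y, z in units of 500 mm (1.0 is 500 mm), a list of three; "turn": the turn about the tool's y in units of 90 degrees (1.0 is 90 degrees). A call has exactly 8 rows; each row shifts and turns the commanded pose from where the row before left it, along the tool's axes as they then stand; what a row does not reach is not made up. A row lasts 1/10 s, in which the tool goes at most 50 mm and 8.59 degrees, less where a joint would pass 70% of its speed; a pose out of reach is approached as far as the arm can. A call with a number of a shift or a turn outside -1 to 1 is refused whole. A call with a gripper value outside its range is refused whole. "gripper" is the closure, from -1 (fully open) to 1 (shut), set as the call begins (left out, the last holds). The fingers move at their own pace and stop on an object; "newtons" is the grip in N (left out, the last holds). Time passes only in rows, so rows that do not move let the fingers close, or fill a call up. It gives the time, the measured TCP pose, the force and the opening at its end, in the units of the state.
- sense(): the state, without advancing time (a new reading comes with each control period).
- capture(name): name is "scene" or "top"; returns (picture, depth): 400x640x3 uint8, blue, green, red; 400x640 float32, m along the optical axis (not along the pixel's ray), 0 where there is no reading.
- camera_params(name): a dict with "fx", "fy", "cx", "cy" (pixels), "dist_coeffs" ([k1, k2, p1, p2, k3] as OpenCV has them; the pictures are not rectified), "position" and "rotation" of the camera in the world. Camera axes: x right, y down, z forward; pixel columns grow to the right and rows downward; lengths in m; the calibration is good to about 2 mm. A picture is of the moment at which its call begins. camera_params takes no time and is no camera call.
- hand_in(): hands the job in, once; it reports no verdict.
The state is a dict: "clock": time; "qpos": joint angles; "dq": joint speeds; "effort": joint torques, N m; "eef_pos": TCP position; "ee_rot": TCP orientation; "force": force on the tool from outside, world axes, zero at the start; "wrist_torque": the same for the moment, N m; "opening": opening from 0.0 (shut) to 1.0 (fully open).
Only numpy, scipy, OpenCV 4.12 (cv2) and the standard library are available. Lean on these libraries where they do the work, as an engineer would, in place of code of your own. Each camera call takes 0.05 s, during which the arm holds its last target.

## Working session

There is one attempt and no reset: what is moved stays moved. The work goes in short steps, Python scripts to look and compute and a tool call to move; the robot and the scene stay as the last step left them, time stands still between calls to the robot, and variables do not carry over. Pictures are saved under pics/ and viewed, and the job is handed in when it is done.

Besides the shell and the picture viewer there is one more tool, called after "Request:" as name(argument=value, ...) on one line, values as JSON. carry_out: Moves the arm, as the interface text tells. Shifts and turns lie within -1 to 1; 1 stands for 500 mm of shift or 90 degrees of turn. Its arguments: {"type":"object","properties":{"steps":{"type":"array","items":{"type":"object","properties":{"linear":{"type":"array","items":{"type":"number"}},"turn":{"type":"number"}}}},"gripper":{"type":"number"},"newtons":{"type":"number"}},"required":["steps"]}

```bash
ls; mkdir -p pics; python3 - <<'E'
from plant import *
import cv2
print(sense())
for n in ("top","scene"):
    im,d=capture(n); cv2.imwrite(f"pics/{n}0.png",im)
    import numpy as np; np.save(f"pics/{n}0d.npy",d)
    print(camera_params(n))
E
```

```text
pics
{'clock': 0.0, 'qpos': array([-1.23461645e+00,  3.51249827e-01,  1.65238748e+00, -3.46744620e-05,
        1.13910529e+00, -8.45841191e-02]), 'dq': array([-0.0007864 ,  0.00093652,  0.00051118, -0.00167649, -0.00165888,
       -0.00042744]), 'effort': array([-4.99369398e-04, -4.97322321e+01, -2.85251856e+01,  6.98843901e-02,
        2.55476078e-02, -1.10935580e-04]), 'eef_pos': array([ 0.22456592, -0.50170435,  0.2181079 ]), 'ee_rot': array([-1.57073054e+00,  1.14848904e-03, -1.15001776e+00]), 'force': array([0.55679136, 0.16039101, 0.6654809 ]), 'wrist_torque': array([ 0.03018255, -0.00819328, -0.00814841]), 'opening': 0.9991038741956308}
{'fx': 512.6668387695695, 'fy': 512.6668387695695, 'cx': 308.7095552237803, 'cy': 202.01686880460548, 'dist_coeffs': array([-0.14535534,  0.        ,  0.        ,  0.        ,  0.        ]), 'position': array([ 0.31110302, -0.00637045,  1.2390467 ]), 'rotation': array([-2.92256313, -0.00697744, -1.50097625])}
{'fx': 452.68365410729604, 'fy': 452.68365410729604, 'cx': 315.5422290795665, 'cy': 202.3831864623286, 'dist_coeffs': array([-0.01340485,  0.        ,  0.        ,  0.        ,  0.        ]), 'position': array([ 1.02555932, -0.51696343,  0.62166873]), 'rotation': array([-2.24870281,  0.0130586 ,  0.7016114 ])}
```

View pics/top0.png

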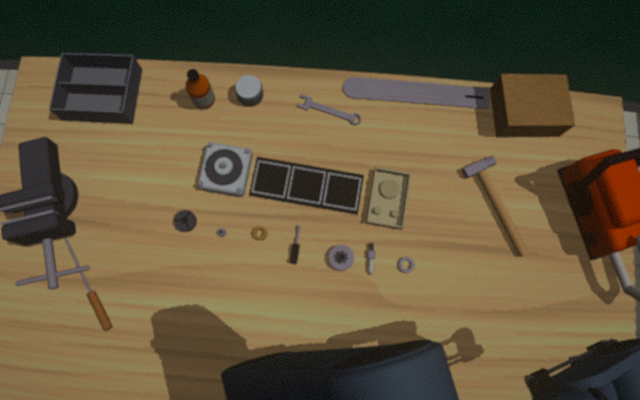

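View pics/scene0.png

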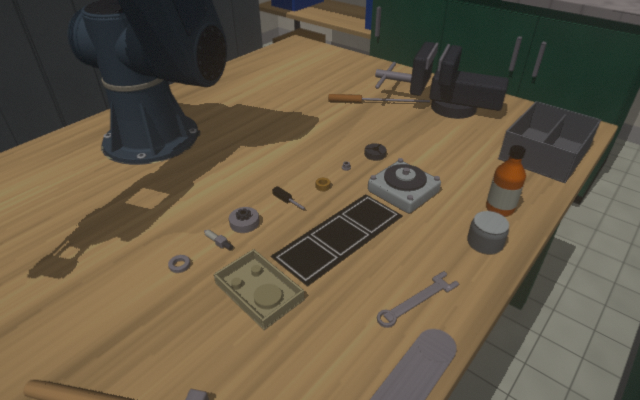

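```bash
python3 - <<'E'
import cv2
im=cv2.imread("pics/top0.png")
c=im[130:285,160:420]
cv2.imwrite("pics/top0c.png",cv2.resize(c,None,fx=3,fy=3,interpolation=cv2.INTER_CUBIC))
im=cv2.imread("pics/scene0.png")
c=im[130:330,150:450]
cv2.imwrite("pics/scene0c.png",cv2.resize(c,None,fx=2.6,fy=2.6,interpolation=cv2.INTER_CUBIC))
E
```

```text
(no output)
```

View pics/top0c.png

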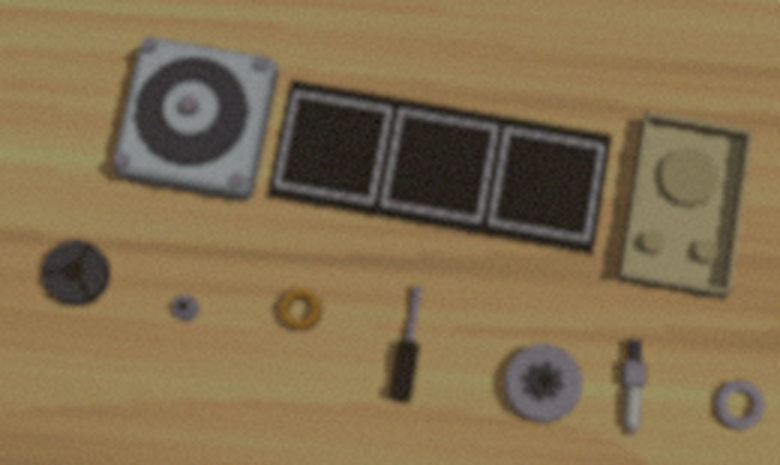

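View pics/scene0c.png

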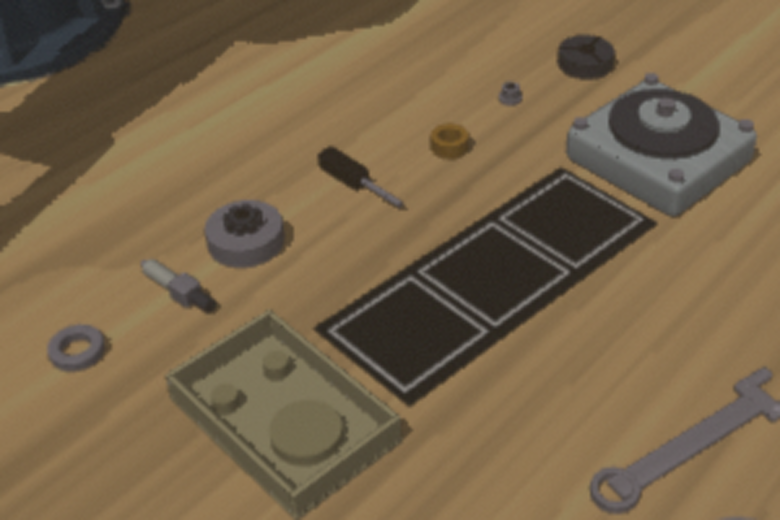

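```bash
cat > lib.py <<'E'
from plant import *
import cv2, numpy as np
from scipy.spatial.transform import Rotation as Ro
P={n:camera_params(n) for n in ("top","scene")}
def KR(n):
    p=P[n];K=np.array([[p['fx'],0,p['cx']],[0,p['fy'],p['cy']],[0,0,1.]])
    return K,p['dist_coeffs'],Ro.from_euler('xyz',p['rotation']).as_matrix(),p['position']
def cast(n,uv,z):
    K,D,R,t=KR(n); uv=np.asarray(uv,float).reshape(-1,1,2)
    u=cv2.undistortPoints(uv,K,D).reshape(-1,2)
    r=np.c_[u,np.ones(len(u))]@R.T
    s=(z-t[2])/r[:,2]; return t+r*s[:,None]
def proj(n,X):
    K,D,R,t=KR(n); X=np.asarray(X,float).reshape(-1,3)
    return cv2.projectPoints((X-t)@R,np.zeros(3),np.zeros(3),K,D)[0].reshape(-1,2)
def pixpts(n,d):
    K,D,R,t=KR(n); v,u=np.mgrid[0:400,0:640]
    w=cv2.undistortPoints(np.stack([u,v],-1).reshape(-1,1,2).astype(float),K,D).reshape(-1,2)
    X=np.c_[w,np.ones(len(w))]*d.reshape(-1,1)
    return (X@R.T+t).reshape(400,640,3)
E
python3 - <<'E'
from lib import *
for n in ("top","scene"):
    d=np.load(f"pics/{n}0d.npy"); X=pixpts(n,d)
    c=(X[...,0]>.1)&(X[...,0]<.7)&(abs(X[...,1])<.45)&(d>0)
    z=X[...,2]; print(n,np.median(z[c]),np.percentile(z[c],[5,25,75,95]))
    im=cv2.imread(f"pics/{n}0.png"); hsv=cv2.cvtColor(im,cv2.COLOR_BGR2HSV)
    for (u,v) in ([(185,221),(259,226),(259,233),(341,268),(405,258),(300,275),(280,180)] if n=="top" else [(375,152),(323,184)]): print((u,v),hsv[v,u],X[v,u])
E
```

```text
top 0.0012369537517475937 [-0.00361244 -0.00090764  0.00498703  0.75554773]
(185, 221) [16 77 43] [0.5141618  0.30169862 0.0173888 ]
(259, 226) [ 18 157 138] [0.51534404 0.12000724 0.01610852]
(259, 233) [ 20 107 153] [0.50054601 0.1199996  0.00118299]
(341, 268) [158  18 116] [ 0.42727129 -0.08342443  0.02381998]
(405, 258) [145  14 110] [ 0.46304037 -0.23788049  0.00902364]
(300, 275) [ 19 111 151] [0.40569525 0.01257202 0.00196222]
(280, 180) [18 90 34] [0.636771   0.07947341 0.00467071]
scene 0.0011100318321460856 [-1.10829808e-03  1.17860023e-04  2.86641675e-03  2.90025238e-01]
(375, 152) [ 8 32 63] [0.52267031 0.29205098 0.01964567]
(323, 184) [ 18 155 102] [0.50701699 0.11029461 0.01898209]
```

```bash
cat > meas.py <<'E'
from lib import *
H=dict(hub=.018,bearing=.016,drum=.020,washer=.010,nut=.014)
DI=dict(hub=.054,bearing=.034,drum=.062,washer=.040,nut=.022)
def mask(im,name):
    big=cv2.resize(im,None,fx=4,fy=4,interpolation=cv2.INTER_CUBIC)
    hsv=cv2.cvtColor(cv2.GaussianBlur(big,(0,0),2),cv2.COLOR_BGR2HSV)
    if name=='bearing': return (hsv[...,1]>130).astype(np.uint8)
    if name=='hub': return (hsv[...,2]<88).astype(np.uint8)
    return (hsv[...,1]<62).astype(np.uint8)
def find(n,im,name,uv0,r=25):
    m=mask(im,name); m=cv2.morphologyEx(m,cv2.MORPH_OPEN,np.ones((5,5)))
    w=np.zeros_like(m); cv2.circle(w,(int(uv0[0]*4),int(uv0[1]*4)),r*4,1,-1); m&=w
    cs,_=cv2.findContours(m,cv2.RETR_EXTERNAL,cv2.CHAIN_APPROX_NONE)
    c=max(cs,key=cv2.contourArea)[:,0].astype(float)
    h=cv2.convexHull(c.astype(np.float32))[:,0]
    px=(h+.5)/4-.5
    w=cast(n,px,H[name]/2)[:,:2]
    (cx,cy),rad=cv2.minEnclosingCircle(w.astype(np.float32)*1000)
    M=cv2.moments((w*1000).astype(np.float32)); 
    return np.array([M['m10']/M['m00'],M['m01']/M['m00']]),np.array([cx,cy]),2*rad,2*np.sqrt(M['m00']/np.pi)
E
python3 - <<'E'
from meas import *
G=dict(top=dict(hub=(185,221),bearing=(259,233),drum=(341,258),washer=(405,265),nut=(221,232)),scene=dict(hub=(375,152),bearing=(323,184),drum=(244,219),washer=(179,263),nut=(346,166)))
for n in G:
    im=cv2.imread(f"pics/{n}0.png")
    for k,uv in G[n].items():
        a,b,d,e=find(n,im,k,uv,18 if k in('drum','hub') else 13); print(n,k,a.round(1),b.round(1),round(d,1),round(e,1))
    # mat lines: white outline
    d=np.load(f"pics/{n}0d.npy"); X=pixpts(n,d)
E
```

```text
top hub [516.4 305.2] [516.3 305.2] 56.8 54.3
top bearing [501.4 118.5] [501.5 118.5] 37.6 36.6
top drum [454.7 -81.8] [454.6 -81.8] 62.9 61.9
top washer [ 448.1 -241.8] [ 448.4 -241.7] 40.4 39.4
top nut [494.9 211.6] [494.6 211.7] 21.0 19.8
scene hub [512.4 308.9] [513.3 309.3] 77.6 66.6
scene bearing [495.4 122.3] [496.1 122.4] 51.5 42.4
scene drum [449.  -77.5] [449.6 -77. ] 81.2 71.9
scene washer [ 443.6 -237.9] [ 443.6 -238.1] 45.5 42.5
scene nut [492.3 214.5] [493.2 215.4] 34.4 26.1
```

```bash
python3 - <<'E'
from meas import *
for n,uv in (("top",(306,185)),("scene",(338,238))):
    im=cv2.imread(f"pics/{n}0.png")
    big=cv2.resize(im,None,fx=4,fy=4,interpolation=cv2.INTER_CUBIC)
    hsv=cv2.cvtColor(cv2.GaussianBlur(big,(0,0),2),cv2.COLOR_BGR2HSV)
    dark=((hsv[...,2]<85)).astype(np.uint8)
    # three inner dark squares + outer
    N,L,S,C=cv2.connectedComponentsWithStats(dark)
    X0=cast(n,C/4,.003)
    res=[]
    for i in range(1,N):
        if S[i,4]>1500 and abs(C[i,0]/4-uv[0])<80 and abs(C[i,1]/4-uv[1])<60:
            c=cv2.findContours((L==i).astype(np.uint8),cv2.RETR_EXTERNAL,cv2.CHAIN_APPROX_NONE)[0][0][:,0]
            w=cast(n,(c+.5)/4-.5,.003)[:,:2]*1000
            r=cv2.minAreaRect(w.astype(np.float32)); print(n,S[i,4],np.round(r[0],1),np.round(r[1],1),round(r[2],2), 'hull centroid')
E
```

```text
top 14874 [629.2  13.6] [271.5 102.5] 83.89 hull centroid
top 13979 [639.5 103. ] [76.2 76.7] 84.1 hull centroid
top 14196 [629.9  13.6] [76.4 76.9] 83.6 hull centroid
top 14212 [620.5 -75.9] [76.3 76.5] 83.94 hull centroid
scene 10860 [623.  269.8] [ 96.8 107. ] 29.45 hull centroid
scene 2843 [446.2  39.1] [27.  63.7] 84.95 hull centroid
scene 19337 [626.8  16.1] [273.9 104.9] 83.88 hull centroid
scene 13381 [635.1 107.6] [76.8 76.6] 84.28 hull centroid
scene 15633 [625.6  17.7] [76.2 76.7] 83.9 hull centroid
scene 18404 [616.3 -72. ] [76.1 76.3] 84.02 hull centroid
```

```bash
cat > go.py <<'E'
from lib import *
import sys
def go(x,y,z,yawdeg=None):
    s=sense(); p=s['eef_pos']; yaw=s['ee_rot'][2]
    t=0
    if yawdeg is not None:
        dy=(yawdeg-np.degrees(yaw)+180)%360-180; t=-dy/90
        yaw=np.radians(yawdeg)
    R=Ro.from_euler('xyz',[s['ee_rot'][0],s['ee_rot'][1],yaw]).as_matrix()
    d=R.T@(np.array([x,y,z])-p)
    print('clk',round(s['clock'],2),'pos',p.round(4),'rpy',np.degrees(s['ee_rot']).round(2),'op',round(s['opening']*93,1),'F',s['force'].round(1))
    print('turn units (first)',round(t,4),' lin units after turn',(d/.5).round(4),' n rows',round(np.linalg.norm(d)/.05,2), 'q',s['qpos'].round(2))
if __name__=='__main__': go(*[float(a) for a in sys.argv[1:]])
E
python3 go.py .5015 .1185 .10 -96.06
```

```text
clk 0.1 pos [ 0.2246 -0.5017  0.2181] rpy [-8.999e+01  6.000e-02 -6.589e+01] op 93.1 F [ 0.3  0.3 -0.4]
turn units (first) 0.3352  lin units after turn [-1.2917  0.2377  0.4197]  n rows 13.79 q [-1.23  0.35  1.65  0.    1.14 -0.08]
```

Request:
carry_out(steps=[{"linear":[0,0,0],"turn":0.0838},{"linear":[0,0,0],"turn":0.0838},{"linear":[0,0,0],"turn":0.0838},{"linear":[0,0,0],"turn":0.0838},{"linear":[-0.08,0,0.026],"turn":0},{"linear":[-0.08,0,0.026],"turn":0},{"linear":[-0.08,0,0.026],"turn":0},{"linear":[-0.08,0,0.026],"turn":0}], gripper=-1)

```text
clock: 0.9
eef_pos: [0.2935, -0.3467, 0.2184]
ee_rot: [-1.571, 0.0, -1.677]
force: [0.3, -0.1, 0.3]
opening: 0.999
```

Request:
carry_out(steps=[{"linear":[-0.08,0.02,0.026],"turn":0},{"linear":[-0.08,0.02,0.026],"turn":0},{"linear":[-0.08,0.02,0.026],"turn":0},{"linear":[-0.08,0.02,0.026],"turn":0},{"linear":[-0.08,0.02,0.026],"turn":0},{"linear":[-0.08,0.02,0.026],"turn":0},{"linear":[-0.08,0.02,0.026],"turn":0},{"linear":[-0.08,0.02,0.026],"turn":0}])

```text
clock: 1.7
eef_pos: [0.4308, -0.0394, 0.1382]
ee_rot: [-1.571, -0.0, -1.676]
force: [0.5, -1.0, 0.3]
opening: 1.002
```

```bash
python3 go.py .5015 .1185 .06 -96.06
```

```text
clk 1.7 pos [ 0.4308 -0.0394  0.1382] rpy [-90.    -0.   -96.06] op 93.2 F [ 0.5 -1.   0.3]
turn units (first) 0.0  lin units after turn [-0.3289  0.1564  0.1073]  n rows 3.8 q [-0.2   0.25  2.02 -0.    0.87  1.48]
```

Request:
carry_out(steps=[{"linear":[-0.065,0.03,0.02],"turn":0},{"linear":[-0.065,0.03,0.02],"turn":0},{"linear":[-0.065,0.03,0.02],"turn":0},{"linear":[-0.065,0.03,0.02],"turn":0},{"linear":[-0.055,0.03,0.02],"turn":0},{"linear":[0,0,0],"turn":0},{"linear":[0,0,0],"turn":0},{"linear":[0,0,0],"turn":0}])

```text
clock: 2.5
eef_pos: [0.4966, 0.1095, 0.064]
ee_rot: [-1.571, -0.0, -1.677]
force: [-0.2, -0.5, 0.6]
opening: 0.999
```

```bash
python3 go.py .5015 .1185 .005 -96.06; python3 - <<'E'
from lib import *
for n in ("top","scene"):
    im,d=capture(n); cv2.imwrite(f"pics/{n}1.png",im)
    u,v=proj(n,[[.5015,.1185,.05]])[0].astype(int); print(n,u,v,proj(n,sense()['eef_pos'])[0])
    c=im[max(0,v-60):v+60,max(0,u-80):u+80]; cv2.imwrite(f"pics/{n}1c.png",cv2.resize(c,None,fx=4,fy=4,interpolation=cv2.INTER_CUBIC))
E
```

```text
clk 2.5 pos [0.4966 0.1095 0.064 ] rpy [-9.000e+01 -1.000e-02 -9.609e+01] op 92.9 F [-0.2 -0.5  0.6]
turn units (first) -0.0003  lin units after turn [-0.019   0.1179  0.0079]  n rows 1.2 q [ 0.13  0.5   1.88 -0.    0.76  1.8 ]
top 257 229 [261.01742473 230.67243259]
scene 323 170 [319.07430881 165.77640675]
```

View pics/scene1c.png

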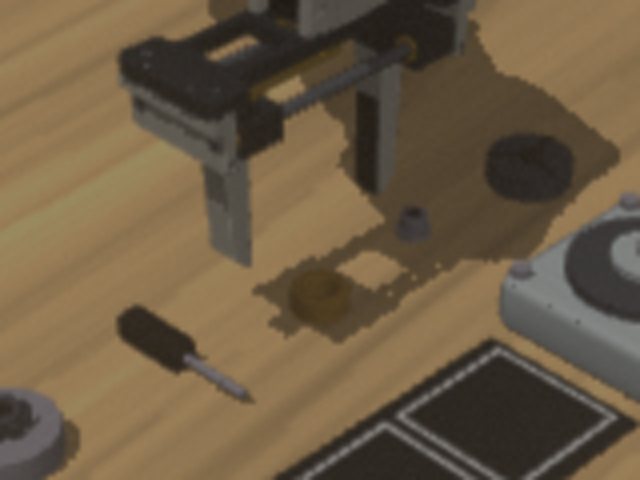

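```bash
python3 go.py .4965 .1215 .006 -96.06
```

```text
clk 2.6 pos [0.4968 0.1094 0.0642] rpy [-8.996e+01  1.000e-02 -9.612e+01] op 92.9 F [0.4 0.9 0.7]
turn units (first) -0.0007  lin units after turn [-0.024   0.1164 -0.0033]  n rows 1.19 q [ 0.13  0.5   1.88 -0.    0.76  1.8 ]
```

Request:
carry_out(steps=[{"linear":[-0.012,0,-0.0015],"turn":0},{"linear":[-0.012,0,-0.0015],"turn":0},{"linear":[0,0.03,0],"turn":0},{"linear":[0,0.03,0],"turn":0},{"linear":[0,0.03,0],"turn":0},{"linear":[0,0.025,0],"turn":0},{"linear":[0,0,0],"turn":0},{"linear":[0,0,0],"turn":0}])

```text
clock: 3.4
eef_pos: [0.4967, 0.1224, 0.0063]
ee_rot: [-1.571, -0.0, -1.676]
force: [0.1, 0.2, 0.3]
opening: 0.998
```

Request:
carry_out(steps=[{"linear":[0,0,0],"turn":0},{"linear":[0,0,0],"turn":0},{"linear":[0,0,0],"turn":0},{"linear":[0,0,0],"turn":0},{"linear":[0,0,0],"turn":0},{"linear":[0,0,0],"turn":0},{"linear":[0,0,0],"turn":0},{"linear":[0,0,0],"turn":0}], gripper=1, newtons=15)

```text
clock: 4.2
eef_pos: [0.4966, 0.1223, 0.0061]
ee_rot: [-1.571, -0.0, -1.677]
force: [0.2, -0.0, -0.1]
opening: 0.362
```

Request:
carry_out(steps=[{"linear":[0,0,0],"turn":0},{"linear":[0,0,0],"turn":0},{"linear":[0,0,0],"turn":-0.0834},{"linear":[0,0,0],"turn":-0.0834},{"linear":[0,0,0],"turn":-0.0834},{"linear":[0,0,0],"turn":-0.0834},{"linear":[0,0,0],"turn":-0.0834},{"linear":[0,0,0],"turn":-0.0834}], gripper=-0.3)

```text
clock: 5.0
eef_pos: [0.4966, 0.1223, 0.0061]
ee_rot: [-1.571, -0.0, -0.885]
force: [-0.9, 0.5, 0.7]
opening: 0.647
```

Request:
carry_out(steps=[{"linear":[0,0,0],"turn":-0.0834},{"linear":[0,0,0],"turn":-0.0834},{"linear":[0,0,0],"turn":-0.0834},{"linear":[0,0,0],"turn":-0.0834},{"linear":[0,0,0],"turn":-0.0834},{"linear":[0,0,0],"turn":-0.0834},{"linear":[0,0,0],"turn":0},{"linear":[0,0,0],"turn":0}])

```text
clock: 5.8
eef_pos: [0.4966, 0.1223, 0.0061]
ee_rot: [-1.571, 0.0, -0.108]
force: [-0.6, -0.4, 0.0]
opening: 0.654
```

Request:
carry_out(steps=[{"linear":[0,0,0],"turn":0},{"linear":[0,0,0],"turn":0},{"linear":[0,0,0],"turn":0},{"linear":[0,0,0],"turn":0},{"linear":[0,0,0],"turn":0},{"linear":[0,0,0],"turn":0},{"linear":[0,0,0],"turn":0},{"linear":[0,0,0],"turn":0}], gripper=1, newtons=15)

```text
clock: 6.6
eef_pos: [0.4966, 0.1223, 0.0061]
ee_rot: [-1.571, -0.0, -0.105]
force: [0.1, 0.5, -0.6]
opening: 0.352
```

```bash
python3 go.py .4965 .1215 .11 -6.06
```

```text
clk 6.6 pos [0.4966 0.1223 0.0061] rpy [-90.    -0.    -5.99] op 32.7 F [ 0.1  0.5 -0.6]
turn units (first) 0.0008  lin units after turn [-1.000e-04 -2.077e-01 -1.600e-03]  n rows 2.08 q [0.15 0.61 1.89 0.   0.64 0.25]
```

```bash
python3 go.py .6351 .1076 .05 -6.06
```

```text
clk 6.6 pos [0.4966 0.1223 0.0061] rpy [-90.    -0.    -5.99] op 32.7 F [ 0.1  0.5 -0.6]
turn units (first) 0.0008  lin units after turn [ 0.2785 -0.0877 -0.    ]  n rows 2.92 q [0.15 0.61 1.89 0.   0.64 0.25]
```

Request:
carry_out(steps=[{"linear":[0,-0.044,0],"turn":0},{"linear":[0,-0.044,0],"turn":0},{"linear":[0.05,0,0],"turn":0},{"linear":[0.07,0,0],"turn":0},{"linear":[0.07,0,0],"turn":0},{"linear":[0.06,0,0],"turn":0},{"linear":[0.0285,0,0],"turn":0},{"linear":[0,0,0],"turn":0}])

```text
clock: 7.4
eef_pos: [0.6362, 0.1074, 0.0498]
ee_rot: [-1.571, -0.001, -0.105]
force: [0.2, -0.3, -0.8]
opening: 0.352
```

Request:
carry_out(steps=[{"linear":[0,0,0],"turn":0},{"linear":[0,0,0],"turn":0},{"linear":[0,0.025,0],"turn":0},{"linear":[0,0.025,0],"turn":0},{"linear":[0,0.02,0],"turn":0},{"linear":[0,0.008,0],"turn":0},{"linear":[0,0,0],"turn":0},{"linear":[0,0,0],"turn":0}])

```text
clock: 8.2
eef_pos: [0.6352, 0.1078, 0.0112]
ee_rot: [-1.571, -0.0, -0.104]
force: [-0.4, 0.1, -0.3]
opening: 0.349
```

```bash
python3 go.py .6351 .1076 .009 -6.06
```

```text
clk 8.2 pos [0.6352 0.1078 0.0112] rpy [-9.00e+01 -1.00e-02 -5.99e+00] op 32.4 F [-0.4  0.1 -0.3]
turn units (first) 0.0008  lin units after turn [-0.0002  0.0044 -0.0004]  n rows 0.04 q [0.1  0.77 1.52 0.   0.85 0.2 ]
```

Request:
carry_out(steps=[{"linear":[0,0.0022,0],"turn":0},{"linear":[0,0.002,0],"turn":0},{"linear":[0,0,0],"turn":0},{"linear":[0,0,0],"turn":0},{"linear":[0,0,0],"turn":0},{"linear":[0,0,0],"turn":0},{"linear":[0,0,0],"turn":0},{"linear":[0,0,0],"turn":0}])

```text
clock: 9.0
eef_pos: [0.6351, 0.1078, 0.0091]
ee_rot: [-1.571, -0.0, -0.104]
force: [-0.2, -0.4, 1.3]
opening: 0.344
```

Request:
carry_out(steps=[{"linear":[0,0,0],"turn":0},{"linear":[0,0,0],"turn":0},{"linear":[0,0,0],"turn":0},{"linear":[0,0,0],"turn":0},{"linear":[0,-0.05,0],"turn":0},{"linear":[0,-0.05,0],"turn":0},{"linear":[0,-0.05,0],"turn":0},{"linear":[0,-0.03,0],"turn":0}], gripper=-0.3)

```text
clock: 9.8
eef_pos: [0.6357, 0.1078, 0.101]
ee_rot: [-1.57, -0.002, -0.104]
force: [-0.3, -0.9, 0.3]
opening: 0.652
```

```bash
python3 go.py .452 -.0795 .10 -6.06
```

```text
clk 9.8 pos [0.6357 0.1078 0.101 ] rpy [-89.98  -0.11  -5.99] op 60.6 F [-0.3 -0.9  0.3]
turn units (first) 0.0008  lin units after turn [-0.3257  0.0011 -0.4113]  n rows 5.25 q [0.1  0.65 1.49 0.   1.   0.2 ]
```

Request:
carry_out(steps=[{"linear":[-0.055,0,-0.07],"turn":0},{"linear":[-0.055,0,-0.07],"turn":0},{"linear":[-0.055,0,-0.07],"turn":0},{"linear":[-0.055,0,-0.07],"turn":0},{"linear":[-0.055,0,-0.07],"turn":0},{"linear":[-0.05,0,-0.06],"turn":0},{"linear":[0,0,0],"turn":0},{"linear":[0,0,0],"turn":0}], gripper=-1)

```text
clock: 10.6
eef_pos: [0.4521, -0.0796, 0.0992]
ee_rot: [-1.571, -0.0, -0.106]
force: [-0.2, 0.1, 0.9]
opening: 1.0
```

```bash
cat > look.py <<'E'
from meas import *
import sys
tag=sys.argv[1]
for n in ("top","scene"):
    im,d=capture(n); cv2.imwrite(f"pics/{n}{tag}.png",im)
    u,v=proj(n,[[.57,.03,.01]])[0].astype(int)
    c=im[max(0,v-75):v+75,max(0,u-120):u+120]; cv2.imwrite(f"pics/{n}{tag}c.png",cv2.resize(c,None,fx=3.3,fy=3.3,interpolation=cv2.INTER_CUBIC)); print(n,max(0,u-120),max(0,v-75))
E
python3 look.py 2;  python3 go.py .452 -.0795 .10 -6.06
```

```text
top 177 132
scene 201 141
clk 10.7 pos [ 0.4528 -0.0788  0.0991] rpy [-9.00e+01 -3.00e-02 -5.96e+00] op 92.8 F [ 0.7 -0.7 -0. ]
turn units (first) 0.0011  lin units after turn [-0.0015 -0.0019 -0.0016]  n rows 0.03 q [-0.27  0.37  1.98  0.    0.79 -0.17]
```

View pics/top2c.png

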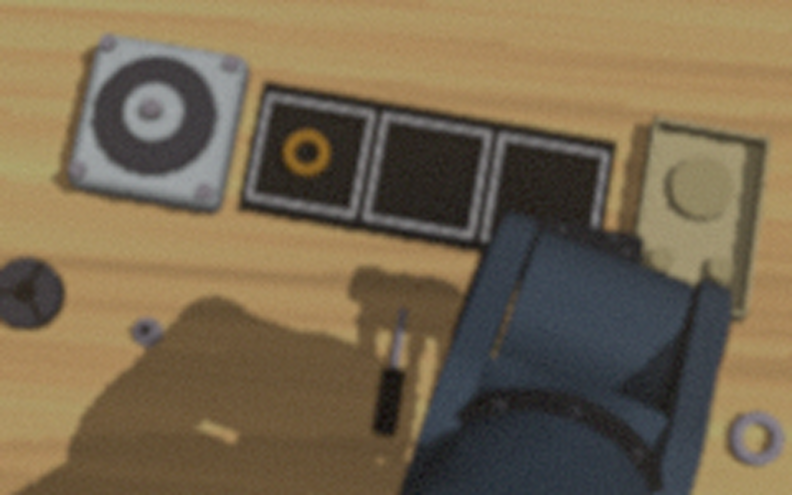

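View pics/scene2c.png

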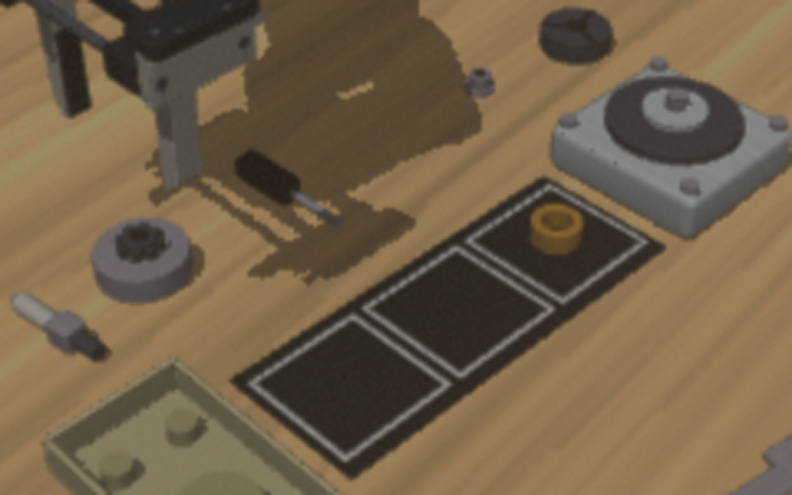

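```bash
cat > mm.py <<'E'
from meas import *
def bmask(n,tag,uv0,r,zmid,fn):
    im=cv2.imread(f"pics/{n}{tag}.png")
    big=cv2.resize(im,None,fx=4,fy=4,interpolation=cv2.INTER_CUBIC)
    hsv=cv2.cvtColor(cv2.GaussianBlur(big,(0,0),1.5),cv2.COLOR_BGR2HSV)
    m=fn(hsv).astype(np.uint8); w=np.zeros_like(m); cv2.circle(w,(int(uv0[0]*4),int(uv0[1]*4)),r*4,1,-1); m&=w
    c=max(cv2.findContours(m,cv2.RETR_EXTERNAL,cv2.CHAIN_APPROX_NONE)[0],key=cv2.contourArea)
    h=cv2.convexHull(c)[:,0]
    w=cast(n,(h+.5)/4-.5,zmid)[:,:2]*1000
    M=cv2.moments(w.astype(np.float32)); return np.round([M['m10']/M['m00'],M['m01']/M['m00'],2*np.sqrt(M['m00']/np.pi)],1)
def squares(n,tag):
    im=cv2.imread(f"pics/{n}{tag}.png"); out=[]
    big=cv2.resize(im,None,fx=4,fy=4,interpolation=cv2.INTER_CUBIC)
    hsv=cv2.cvtColor(cv2.GaussianBlur(big,(0,0),2),cv2.COLOR_BGR2HSV)
    N,L,S,C=cv2.connectedComponentsWithStats((hsv[...,2]<85).astype(np.uint8))
    for i in range(1,N):
        if 8000<S[i,4]<22000:
            c=cv2.findContours((L==i).astype(np.uint8),cv2.RETR_EXTERNAL,cv2.CHAIN_APPROX_NONE)[0][0][:,0]
            w=cast(n,(c+.5)/4-.5,.003)[:,:2]*1000
            r=cv2.minAreaRect(w.astype(np.float32))
            if 70<r[1][0]<82 and 70<r[1][1]<82: out.append((np.round(r[0],1),np.round(r[1],1),round(r[2],1)))
    return out
E
python3 - <<'E'
from mm import *
f=lambda h:(h[...,1]>125)&(h[...,2]>75)
print(bmask('top','2',(270,178),12,.011,f)); print(bmask('scene','2',(369,209),14,.011,f))
print(squares('top','2'));print(squares('scene','2'))
E
```

```text
[639.3 105.5  37.1]
[632.4 110.6  42.1]
[(array([639.4, 103. ]), array([74. , 74.1]), 83.9), (array([629.8,  13.6]), array([74.5, 74.3]), 83.8)]
[(array([635. , 107.4]), array([76.1, 76.1]), 84.0), (array([625.5,  17.7]), array([75.8, 76.2]), 83.9), (array([616.3, -72. ]), array([75.8, 75.9]), 83.9)]
```

```bash
python3 - <<'E'
from mm import *
print(cast('scene',[(369.8,208.0)],.019)*1000)
for s,v in((100,60),(125,60),(110,50),(140,75),(140,50),(120,90)):
  f=lambda h:(h[...,1]>s)&(h[...,2]>v)&(h[...,0]>8)&(h[...,0]<28)
  print(s,v,bmask('top','2',(270,178),12,.011,f),bmask('scene','2',(369.5,210),14,.011,f))
for n,(u,v) in (('top',(270,178)),('scene',(369,209))):
  im=cv2.imread(f"pics/{n}2.png")[v-16:v+17,u-16:u+17]; cv2.imwrite(f"pics/b_{n}.png",cv2.resize(im,None,fx=16,fy=16,interpolation=cv2.INTER_NEAREST))
E
```

```text
[[636.10877416 107.07437904  19.        ]]
100 60 [639.3 105.4  39.4] [632.6 110.3  44.7]
125 60 [639.  105.5  38.8] [632.7 110.4  43. ]
110 50 [638.9 105.5  40.6] [632.8 110.3  44.5]
140 75 [639.1 105.5  36.9] [632.5 110.6  40.9]
140 50 [638.5 105.7  38.1] [632.5 110.6  40.9]
120 90 [639.4 105.6  35.1] [631.6 112.2  38.1]
```

View pics/b_top.png

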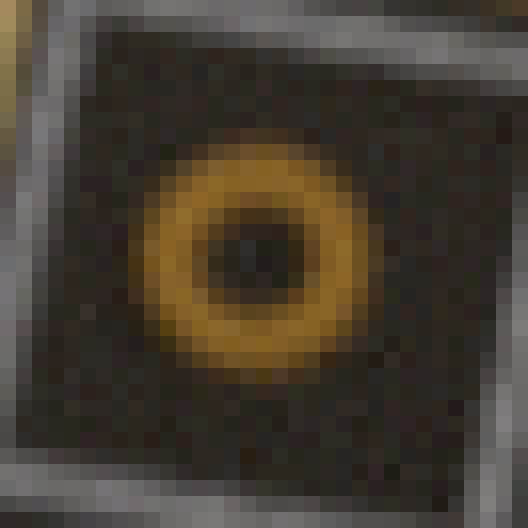

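View pics/b_scene.png

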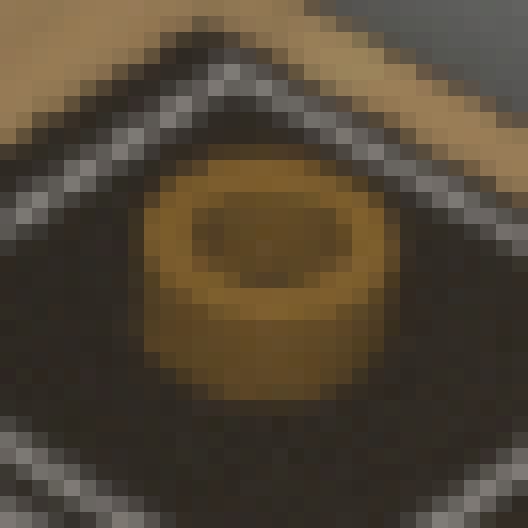

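```bash
python3 - <<'E'
from mm import *
print(cast('scene',[(369.2,207.1)],.019)*1000,cast('scene',[(369.2,209.8)],.011)*1000)
print(proj('scene',[[.6351,.1078,.019],[.6351,.1078,.011],[.6351,.1078,.003]]),proj('top',[[.6351,.1078,.011]]))
d=np.load('pics/scene0d.npy'); X=pixpts('scene',d)
# table height near various places
for n in('top','scene'):
  d=np.load(f'pics/{n}0d.npy'); X=pixpts(n,d)
  for p in ([.55,0.],[.4,.15],[.7,0],[.45,-.3],[.63,.1076],[.625,.015],[.616,-.072]):
    u,v=proj(n,[[*p,0]])[0].astype(int); print(n,p,np.median(X[v-3:v+4,u-3:u+4,2]).round(4))
E
```

```text
[[633.44506044 108.71292819  19.        ]] [[633.37317667 109.66827211  11.        ]]
[[369.60135702 207.63385681]
 [369.36561292 210.57423714]
 [369.13228579 213.48370938]] [[268.44871755 179.20742837]]
top [0.55, 0.0] -0.0006
top [0.4, 0.15] 0.0002
top [0.7, 0] 0.0002
top [0.45, -0.3] -0.0004
top [0.63, 0.1076] 0.0028
top [0.625, 0.015] 0.0026
top [0.616, -0.072] 0.0036
scene [0.55, 0.0] 0.0005
scene [0.4, 0.15] 0.0007
scene [0.7, 0] 0.0005
scene [0.45, -0.3] 0.0003
scene [0.63, 0.1076] 0.004
scene [0.625, 0.015] 0.0038
scene [0.616, -0.072] 0.0035
```

```bash
python3 go.py .6353 .1078 .05 -6.06
```

```text
clk 10.7 pos [ 0.4528 -0.0788  0.0991] rpy [-9.00e+01 -3.00e-02 -5.96e+00] op 92.8 F [ 0.7 -0.7 -0. ]
turn units (first) 0.0011  lin units after turn [0.3235 0.0983 0.4096]  n rows 5.31 q [-0.27  0.37  1.98  0.    0.79 -0.17]
```

Request:
carry_out(steps=[{"linear":[0.055,0,0.07],"turn":0},{"linear":[0.055,0,0.07],"turn":0},{"linear":[0.055,0,0.07],"turn":0},{"linear":[0.055,0,0.07],"turn":0},{"linear":[0.055,0.03,0.07],"turn":0},{"linear":[0.049,0.03,0.06],"turn":0},{"linear":[0,0.038,0],"turn":0},{"linear":[0,0,0],"turn":0}], gripper=-0.3)

```text
clock: 11.5
eef_pos: [0.6333, 0.1096, 0.0469]
ee_rot: [-1.572, 0.004, -0.102]
force: [-0.8, 0.1, -0.5]
opening: 0.651
```

```bash
python3 go.py .6355 .1070 .009 -6.06
```

```text
clk 11.5 pos [0.6333 0.1096 0.0469] rpy [-90.05   0.26  -5.83] op 60.5 F [-0.8  0.1 -0.5]
turn units (first) 0.0025  lin units after turn [ 0.0052  0.0758 -0.0047]  n rows 0.76 q [0.1  0.72 1.51 0.   0.92 0.2 ]
```

Request:
carry_out(steps=[{"linear":[0,0.03,0],"turn":0},{"linear":[0,0.03,0],"turn":0},{"linear":[0,0.02,0],"turn":0},{"linear":[0,0,0],"turn":0},{"linear":[0,0,0],"turn":0},{"linear":[0,0,0],"turn":0},{"linear":[0,0,0],"turn":0},{"linear":[0,0,0],"turn":0}])

```text
clock: 12.3
eef_pos: [0.6348, 0.1078, 0.0105]
ee_rot: [-1.571, -0.001, -0.105]
force: [-0.9, 0.1, 1.0]
opening: 0.647
```

Request:
carry_out(steps=[{"linear":[0,0,0],"turn":0},{"linear":[0,0,0],"turn":0},{"linear":[0,0,0],"turn":0},{"linear":[0,0,0],"turn":0},{"linear":[0,0,0],"turn":0},{"linear":[0,0,0],"turn":0},{"linear":[0,0,0],"turn":0},{"linear":[0,-0.006,0],"turn":0}], gripper=1)

```text
clock: 13.1
eef_pos: [0.6343, 0.1078, 0.0128]
ee_rot: [-1.571, 0.001, -0.105]
force: [0.1, 0.2, -0.8]
opening: 0.351
```

```bash
python3 go.py .6356 .1055 .009 -6.06
```

```text
clk 13.1 pos [0.6343 0.1078 0.0128] rpy [-9.001e+01  4.000e-02 -5.990e+00] op 32.6 F [ 0.1  0.2 -0.8]
turn units (first) 0.0008  lin units after turn [ 0.0031  0.0075 -0.0043]  n rows 0.09 q [0.1  0.77 1.52 0.   0.85 0.2 ]
```

Request:
carry_out(steps=[{"linear":[0.002,0,-0.0043],"turn":0},{"linear":[0,0,0],"turn":0},{"linear":[0,0,0],"turn":0},{"linear":[0,0.003,0],"turn":0},{"linear":[0,0.003,0],"turn":0},{"linear":[0,0,0],"turn":0},{"linear":[0,0,0],"turn":0},{"linear":[0,0,0],"turn":0}])

```text
clock: 13.9
eef_pos: [0.6353, 0.1056, 0.01]
ee_rot: [-1.571, 0.0, -0.105]
force: [-1.4, -0.2, 1.5]
opening: 0.351
```

Request:
carry_out(steps=[{"linear":[0,0,0],"turn":0},{"linear":[0,0,0],"turn":0},{"linear":[0,0,0],"turn":0},{"linear":[0,0,0],"turn":0},{"linear":[0,-0.05,0],"turn":0},{"linear":[0,-0.05,0],"turn":0},{"linear":[0,-0.05,0],"turn":0},{"linear":[0,-0.03,0],"turn":0}], gripper=-0.3)

```text
clock: 14.7
eef_pos: [0.636, 0.1056, 0.102]
ee_rot: [-1.57, -0.002, -0.104]
force: [0.2, 0.1, 0.1]
opening: 0.651
```

```bash
python3 go.py .4505 -.079 .08 -6.06
```

```text
clk 14.7 pos [0.636  0.1056 0.102 ] rpy [-89.98  -0.12  -5.99] op 60.5 F [0.2 0.1 0.1]
turn units (first) 0.0008  lin units after turn [-0.33    0.0431 -0.4064]  n rows 5.25 q [ 0.09  0.65  1.49 -0.    1.01  0.2 ]
```

Request:
carry_out(steps=[{"linear":[-0.055,0,-0.07],"turn":0},{"linear":[-0.055,0,-0.07],"turn":0},{"linear":[-0.055,0,-0.07],"turn":0},{"linear":[-0.055,0,-0.07],"turn":0},{"linear":[-0.055,0,-0.07],"turn":0},{"linear":[-0.055,0,-0.0565],"turn":0},{"linear":[0,0,0],"turn":0},{"linear":[0,0,0],"turn":0}], gripper=-1)

```text
clock: 15.5
eef_pos: [0.4501, -0.0797, 0.1002]
ee_rot: [-1.571, -0.0, -0.106]
force: [0.6, 0.1, 0.3]
opening: 1.002
```

```bash
python3 look.py 3;  python3 go.py .4506 -.0793 .006 -6.06; python3 - <<'E'
from mm import *
f=lambda h:(h[...,1]>125)&(h[...,2]>75)
print(bmask('top','3',(270,178),12,.011,f),squares('top','3'))
E
```

```text
top 177 132
scene 201 141
clk 15.6 pos [ 0.4509 -0.079   0.1001] rpy [-9.00e+01 -4.00e-02 -5.96e+00] op 93.0 F [ 0.3 -0.3  0.3]
turn units (first) 0.0011  lin units after turn [-0.0006  0.1882 -0.0006]  n rows 1.88 q [-0.28  0.36  1.99  0.    0.79 -0.17]
[639.4 103.2  37. ] [(array([639.4, 102.9]), array([74., 74.]), 83.8), (array([630. ,  13.7]), array([74.4, 74.2]), 83.8)]
```

Request:
carry_out(steps=[{"linear":[0,0.05,0],"turn":0},{"linear":[0,0.05,0],"turn":0},{"linear":[0,0.05,0],"turn":0},{"linear":[0,0.028,0],"turn":0},{"linear":[0,0.01,0],"turn":0},{"linear":[0,0,0],"turn":0},{"linear":[0,0,0],"turn":0},{"linear":[0,0,0],"turn":0}])

```text
clock: 16.4
eef_pos: [0.4507, -0.0794, 0.0067]
ee_rot: [-1.571, -0.001, -0.104]
force: [-0.3, 0.1, -0.8]
opening: 0.997
```

Request:
carry_out(steps=[{"linear":[0,0,0],"turn":0},{"linear":[0,0,0],"turn":0},{"linear":[0,0,0],"turn":0},{"linear":[0,0,0],"turn":0},{"linear":[0,0,0],"turn":0},{"linear":[0,0,0],"turn":0},{"linear":[0,0,0],"turn":0},{"linear":[0,0,0],"turn":0}], gripper=1, newtons=25)

```text
clock: 17.2
eef_pos: [0.4502, -0.0794, 0.0061]
ee_rot: [-1.571, -0.0, -0.104]
force: [-0.3, -0.6, 2.2]
opening: 0.665
```

```bash
python3 go.py .6261 .0160 .06 -6.06
```

```text
clk 17.2 pos [ 0.4502 -0.0794  0.0061] rpy [-9.00e+01 -2.00e-02 -5.99e+00] op 61.9 F [-0.3 -0.6  2.2]
turn units (first) 0.0008  lin units after turn [ 0.3298 -0.1077  0.2269]  n rows 4.15 q [-0.28  0.55  2.03 -0.    0.57 -0.17]
```

Request:
carry_out(steps=[{"linear":[0,-0.05,0],"turn":0},{"linear":[0,-0.058,0],"turn":0},{"linear":[0.06,0,0.042],"turn":0},{"linear":[0.065,0,0.045],"turn":0},{"linear":[0.065,0,0.045],"turn":0},{"linear":[0.065,0,0.045],"turn":0},{"linear":[0.055,0,0.038],"turn":0},{"linear":[0.02,0,0.012],"turn":0}])

```text
clock: 18.0
eef_pos: [0.6278, 0.018, 0.0595]
ee_rot: [-1.571, -0.0, -0.103]
force: [-0.9, 0.2, -1.8]
opening: 0.662
```

Request:
carry_out(steps=[{"linear":[0,0,0],"turn":0},{"linear":[0,0,0],"turn":0},{"linear":[0,0.03,0],"turn":0},{"linear":[0,0.03,0],"turn":0},{"linear":[0,0.02,0],"turn":0},{"linear":[0,0.01,0],"turn":0},{"linear":[0,0,0],"turn":0},{"linear":[0,0,0],"turn":0}])

```text
clock: 18.8
eef_pos: [0.6262, 0.0163, 0.0152]
ee_rot: [-1.571, -0.0, -0.104]
force: [0.3, -0.4, -1.9]
opening: 0.657
```

```bash
python3 go.py .6261 .0160 .0091 -6.06
```

```text
clk 18.8 pos [0.6262 0.0163 0.0152] rpy [-9.00e+01 -2.00e-02 -5.98e+00] op 61.1 F [ 0.3 -0.4 -1.9]
turn units (first) 0.0008  lin units after turn [-0.0001  0.0122 -0.0006]  n rows 0.12 q [-0.05  0.74  1.57 -0.    0.83  0.06]
```

Request:
carry_out(steps=[{"linear":[0,0.006,0],"turn":0},{"linear":[0,0.006,0],"turn":0},{"linear":[0,0,0],"turn":0},{"linear":[0,0,0],"turn":0},{"linear":[0,0,0],"turn":0},{"linear":[0,0,0],"turn":0},{"linear":[0,0,0],"turn":0},{"linear":[0,0,0],"turn":0}])

```text
clock: 19.6
eef_pos: [0.6259, 0.0163, 0.009]
ee_rot: [-1.571, 0.0, -0.104]
force: [-0.2, 0.1, -1.3]
opening: 0.661
```

Request:
carry_out(steps=[{"linear":[0,0,0],"turn":0},{"linear":[0,0,0],"turn":0},{"linear":[0,0,0],"turn":0},{"linear":[0,0,0],"turn":0},{"linear":[0,-0.05,0],"turn":0},{"linear":[0,-0.05,0],"turn":0},{"linear":[0,-0.05,0],"turn":0},{"linear":[0,-0.05,0],"turn":0}], gripper=-0.75)

```text
clock: 20.4
eef_pos: [0.6259, 0.0163, 0.11]
ee_rot: [-1.571, 0.0, -0.105]
force: [-0.7, 0.1, 0.0]
opening: 0.873
```

```bash
python3 go.py .5128 .3075 .11 -6.06
```

```text
clk 20.4 pos [0.6259 0.0163 0.11  ] rpy [-90.     0.    -5.99] op 81.2 F [-0.7  0.1  0. ]
turn units (first) 0.0008  lin units after turn [-2.864e-01  1.000e-04  5.552e-01]  n rows 6.25 q [-0.05  0.61  1.53  0.    1.    0.06]
```

Request:
carry_out(steps=[{"linear":[-0.041,0,0.08],"turn":0},{"linear":[-0.041,0,0.08],"turn":0},{"linear":[-0.041,0,0.08],"turn":0},{"linear":[-0.041,0,0.08],"turn":0},{"linear":[-0.041,0,0.08],"turn":0},{"linear":[-0.041,0,0.08],"turn":0},{"linear":[-0.041,0,0.075],"turn":0},{"linear":[0,0,0],"turn":0}], gripper=-1)

```text
clock: 21.2
eef_pos: [0.5102, 0.3112, 0.1091]
ee_rot: [-1.57, 0.0, -0.1]
force: [0.1, -0.5, -0.4]
opening: 1.003
```

```bash
python3 look.py 4;  python3 go.py .5128 .3075 .006 -6.06; python3 - <<'E'
from mm import *
f=lambda h:(h[...,1]>125)&(h[...,2]>75)
print(bmask('top','4',(270,178),12,.011,f),squares('top','4'))
g=lambda h:(h[...,1]<60)&(h[...,2]>80)
u=proj('top',[[.630,.0136,.013]])[0]
print(u,bmask('top','4',u,16,.013,g))
E
```

```text
top 177 132
scene 201 141
clk 21.3 pos [0.5119 0.3077 0.109 ] rpy [-9.001e+01 -1.000e-02 -5.880e+00] op 93.5 F [ 0.3  0.3 -0.6]
turn units (first) 0.0019  lin units after turn [ 1.700e-03  2.061e-01 -2.000e-04]  n rows 2.06 q [ 0.46  0.56  1.62 -0.    0.96  0.57]
[639.5 103.2  36.8] [(array([639.4, 103. ]), array([74.3, 74.3]), 83.8), (array([620.4, -75.9]), array([74.6, 74.4]), 83.8)]
[306.18788362 183.60397681] [635.4  13.9  68. ]
```

View pics/top4c.png

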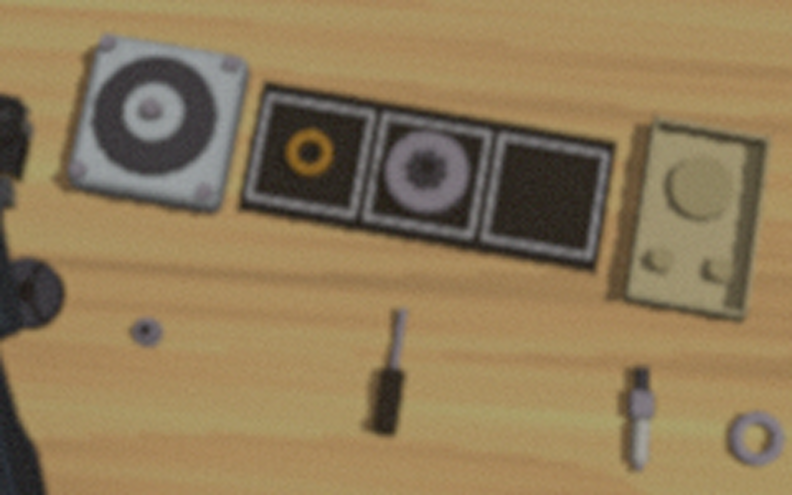

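View pics/scene4.png

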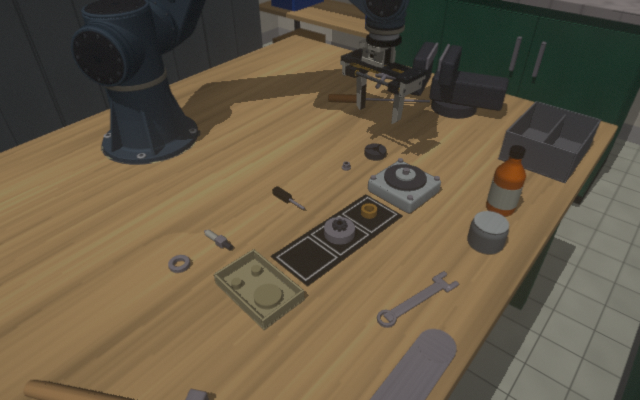

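```bash
python3 - <<'E'
from mm import *
print(cast('top',[(177+428.5/3.3-.35,132+171/3.3-.35)],.015)*1000)
g=lambda h:(h[...,1]<60)&(h[...,2]>105)
for r in (13,14,15):print(bmask('top','4',(306.5,183.7),r,.015,lambda h:(h[...,1]<60)&(h[...,2]>88)))
im=cv2.imread("pics/top4.png")[165:203,287:327]; cv2.imwrite("pics/d4.png",cv2.resize(im,None,fx=14,fy=14,interpolation=cv2.INTER_NEAREST))
E
```

```text
[[629.87973381  12.82785541  15.        ]]
[630.6  14.   61.8]
[632.1  13.9  63.3]
[633.7  13.7  65.1]
```

View pics/d4.png

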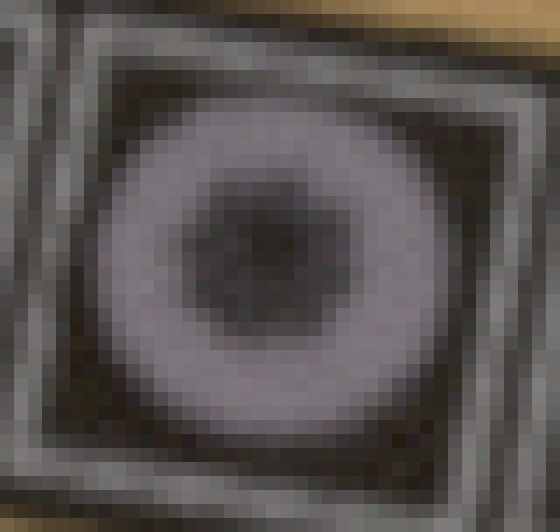

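Request:
carry_out(steps=[{"linear":[0.0017,0.05,0],"turn":0},{"linear":[0,0.05,0],"turn":0},{"linear":[0,0.05,0],"turn":0},{"linear":[0,0.04,0],"turn":0},{"linear":[0,0.016,0],"turn":0},{"linear":[0,0,0],"turn":0},{"linear":[0,0,0],"turn":0},{"linear":[0,0,0],"turn":0}])

```text
clock: 22.1
eef_pos: [0.5138, 0.3073, 0.0072]
ee_rot: [-1.57, -0.001, -0.105]
force: [-0.5, -0.1, -0.6]
opening: 1.002
```

Request:
carry_out(steps=[{"linear":[0,0,0],"turn":0},{"linear":[0,0,0],"turn":0},{"linear":[0,0,0],"turn":0},{"linear":[0,0,0],"turn":0},{"linear":[0,0,0],"turn":0},{"linear":[0,0,0],"turn":0},{"linear":[0,0,0],"turn":0},{"linear":[0,0,0],"turn":0}], gripper=1, newtons=25)

```text
clock: 22.9
eef_pos: [0.5131, 0.3072, 0.006]
ee_rot: [-1.571, -0.0, -0.104]
force: [1.1, 0.1, -0.4]
opening: 0.573
```

```bash
python3 go.py .6166 -.0735 .12 -6.06
```

```text
clk 22.9 pos [0.5131 0.3072 0.006 ] rpy [-90.    -0.    -5.99] op 53.3 F [ 1.1  0.1 -0.4]
turn units (first) 0.0008  lin units after turn [ 0.2862 -0.2279 -0.7353]  n rows 8.21 q [ 0.46  0.72  1.65 -0.    0.77  0.57]
```

Request:
carry_out(steps=[{"linear":[0,-0.05,0],"turn":0},{"linear":[0,-0.09,0],"turn":0},{"linear":[0,-0.088,0],"turn":0},{"linear":[0.0318,0,-0.0817],"turn":0},{"linear":[0.0318,0,-0.0817],"turn":0},{"linear":[0.0318,0,-0.0817],"turn":0},{"linear":[0.0318,0,-0.0817],"turn":0},{"linear":[0.0318,0,-0.0817],"turn":0}])

```text
clock: 23.7
eef_pos: [0.5708, 0.094, 0.1199]
ee_rot: [-1.571, 0.0, -0.104]
force: [-0.4, 0.3, -1.3]
opening: 0.575
```

Request:
carry_out(steps=[{"linear":[0.0318,0,-0.0817],"turn":0},{"linear":[0.0318,0,-0.0817],"turn":0},{"linear":[0.0318,0,-0.0817],"turn":0},{"linear":[0.0318,0,-0.0817],"turn":0},{"linear":[0,0,0],"turn":0},{"linear":[0,0.06,0],"turn":0},{"linear":[0,0.06,0],"turn":0},{"linear":[0,0,0],"turn":0}])

```text
clock: 24.5
eef_pos: [0.6143, -0.0725, 0.0563]
ee_rot: [-1.57, 0.007, -0.104]
force: [0.1, 0.3, -1.7]
opening: 0.573
```

```bash
python3 go.py .6166 -.0735 .0095 -6.06
```

```text
clk 24.5 pos [ 0.6143 -0.0725  0.0563] rpy [-89.96   0.42  -5.98] op 53.3 F [ 0.1  0.3 -1.7]
turn units (first) 0.0009  lin units after turn [ 0.0054  0.0935 -0.0016]  n rows 0.94 q [-0.19  0.67  1.58  0.    0.9  -0.09]
```

Settle and lower part-way, then correct.

Request:
carry_out(steps=[{"linear":[0,0.03,0],"turn":0},{"linear":[0,0.03,0],"turn":0},{"linear":[0,0.016,0],"turn":0},{"linear":[0,0,0],"turn":0},{"linear":[0,0,0],"turn":0},{"linear":[0,0,0],"turn":0},{"linear":[0,0,0],"turn":0},{"linear":[0,0,0],"turn":0}])

```text
clock: 25.3
eef_pos: [0.6173, -0.0734, 0.0224]
ee_rot: [-1.571, -0.001, -0.104]
force: [-0.0, 0.0, -1.2]
opening: 0.572
```

```bash
python3 go.py .6166 -.0735 .0095 -6.06
```

```text
clk 25.3 pos [ 0.6173 -0.0734  0.0224] rpy [-9.00e+01 -4.00e-02 -5.99e+00] op 53.2 F [-0.   0.  -1.2]
turn units (first) 0.0008  lin units after turn [-0.0013  0.0259 -0.0002]  n rows 0.26 q [-0.19  0.72  1.58  0.    0.83 -0.09]
```

Request:
carry_out(steps=[{"linear":[-0.001,0.013,0],"turn":0},{"linear":[0,0.013,0],"turn":0},{"linear":[0,0,0],"turn":0},{"linear":[0,0,0],"turn":0},{"linear":[0,0,0],"turn":0},{"linear":[0,0,0],"turn":0},{"linear":[0,0,0],"turn":0},{"linear":[0,0,0],"turn":0}])

```text
clock: 26.1
eef_pos: [0.6166, -0.0733, 0.0091]
ee_rot: [-1.571, -0.0, -0.104]
force: [0.2, 0.0, -1.6]
opening: 0.571
```

Request:
carry_out(steps=[{"linear":[0,0,0],"turn":0},{"linear":[0,0,0],"turn":0},{"linear":[0,0,0],"turn":0},{"linear":[0,0,0],"turn":0},{"linear":[0,-0.05,0],"turn":0},{"linear":[0,-0.05,0],"turn":0},{"linear":[0,-0.05,0],"turn":0},{"linear":[0,-0.05,0],"turn":0}], gripper=-0.65)

```text
clock: 26.9
eef_pos: [0.6165, -0.0733, 0.1101]
ee_rot: [-1.571, -0.0, -0.104]
force: [-0.5, -0.3, 0.2]
opening: 0.826
```

```bash
python3 go.py .4445 -.2394 .1 -6.06
```

```text
clk 26.9 pos [ 0.6165 -0.0733  0.1101] rpy [-90.    -0.    -5.99] op 76.8 F [-0.5 -0.3  0.2]
turn units (first) 0.0008  lin units after turn [-0.3069  0.0202 -0.3666]  n rows 4.79 q [-0.19  0.6   1.55  0.    0.99 -0.09]
```

Request:
carry_out(steps=[{"linear":[-0.0512,0,-0.0611],"turn":0},{"linear":[-0.0512,0,-0.0611],"turn":0},{"linear":[-0.0512,0,-0.0611],"turn":0},{"linear":[-0.0512,0,-0.0611],"turn":0},{"linear":[-0.0512,0,-0.0611],"turn":0},{"linear":[-0.0512,0.01,-0.0611],"turn":0},{"linear":[0,0.01,0],"turn":0},{"linear":[0,0,0],"turn":0}], gripper=-0.5)

```text
clock: 27.7
eef_pos: [0.4443, -0.2399, 0.0988]
ee_rot: [-1.57, 0.0, -0.106]
force: [0.3, 0.8, 0.1]
opening: 0.753
```

```bash
python3 look.py 5;  python3 go.py .4445 -.2394 .0045 -6.06; python3 - <<'E'
from mm import *
im=cv2.imread("pics/top5.png")[160:220,290:380]; cv2.imwrite("pics/h5.png",cv2.resize(im,None,fx=8,fy=8,interpolation=cv2.INTER_NEAREST))
im=cv2.imread("pics/scene5.png")[180:300,250:410]; cv2.imwrite("pics/hs5.png",cv2.resize(im,None,fx=4,fy=4,interpolation=cv2.INTER_CUBIC))
E
```

```text
top 177 132
scene 201 141
clk 27.8 pos [ 0.4453 -0.2392  0.0992] rpy [-9.00e+01 -2.00e-02 -5.96e+00] op 70.0 F [0.5 1.1 0.4]
turn units (first) 0.0011  lin units after turn [-0.0016  0.1893 -0.0006]  n rows 1.89 q [-0.59  0.44  1.87  0.    0.84 -0.48]
```

View pics/h5.png

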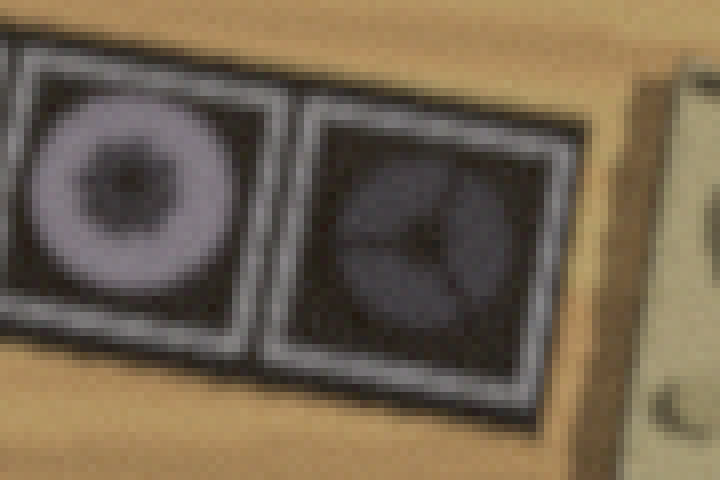

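View pics/hs5.png

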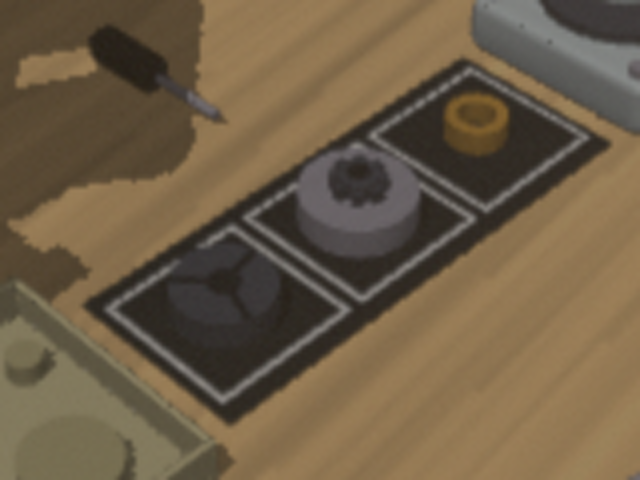

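```bash
python3 - <<'E'
from mm import *
print(cast('top',[(342.55,189.75)],.021)*1000, cast('scene',[(250+224/4,180+285/4)],.021)*1000)
E
```

```text
[[618.80809694 -76.48751091  21.        ]] [[618.12180292 -74.56910952  21.        ]]
```

Request:
carry_out(steps=[{"linear":[-0.0016,0.05,0],"turn":0},{"linear":[0,0.05,0],"turn":0},{"linear":[0,0.05,0],"turn":0},{"linear":[0,0.03,0],"turn":0},{"linear":[0,0.009,0],"turn":0},{"linear":[0,0,0],"turn":0},{"linear":[0,0,0],"turn":0},{"linear":[0,0,0],"turn":0}])

```text
clock: 28.6
eef_pos: [0.4445, -0.2397, 0.0054]
ee_rot: [-1.571, -0.001, -0.104]
force: [-0.2, -0.2, 0.1]
opening: 0.747
```

Request:
carry_out(steps=[{"linear":[0,0,0],"turn":0},{"linear":[0,0,0],"turn":0},{"linear":[0,0,0],"turn":0},{"linear":[0,0,0],"turn":0},{"linear":[0,0,0],"turn":0},{"linear":[0,0,0],"turn":0},{"linear":[0,0,0],"turn":0},{"linear":[0,0,0],"turn":0}], gripper=1, newtons=12)

```text
clock: 29.4
eef_pos: [0.4439, -0.2396, 0.0046]
ee_rot: [-1.571, -0.0, -0.104]
force: [-0.0, -0.4, 2.3]
opening: 0.421
```

```bash
python3 go.py .6166 -.0738 .10 -6.06
```

```text
clk 29.4 pos [ 0.4439 -0.2396  0.0046] rpy [-9.00e+01 -1.00e-02 -5.99e+00] op 39.2 F [-0.  -0.4  2.3]
turn units (first) 0.0008  lin units after turn [ 0.3084 -0.1908  0.3662]  n rows 5.15 q [-0.59  0.6   1.91 -0.    0.63 -0.48]
```

Request:
carry_out(steps=[{"linear":[0,-0.05,0],"turn":0},{"linear":[0,-0.07,0],"turn":0},{"linear":[0,-0.07,0],"turn":0},{"linear":[0.04,0,0.048],"turn":0},{"linear":[0.06,0,0.07],"turn":0},{"linear":[0.06,0,0.07],"turn":0},{"linear":[0.06,0,0.07],"turn":0},{"linear":[0.05,0,0.06],"turn":0}])

```text
clock: 30.2
eef_pos: [0.5959, -0.0936, 0.0994]
ee_rot: [-1.571, 0.0, -0.104]
force: [0.3, -1.7, -0.5]
opening: 0.422
```

Request:
carry_out(steps=[{"linear":[0.0384,0,0.048],"turn":0},{"linear":[0,0,0],"turn":0},{"linear":[0,0,0],"turn":0},{"linear":[0,0.03,0],"turn":0},{"linear":[0,0.03,0],"turn":0},{"linear":[0,0.03,0],"turn":0},{"linear":[0,0,0],"turn":0},{"linear":[0,0,0],"turn":0}])

```text
clock: 31.0
eef_pos: [0.616, -0.0738, 0.0539]
ee_rot: [-1.571, 0.001, -0.105]
force: [0.3, 0.4, -0.3]
opening: 0.424
```

```bash
python3 go.py .6166 -.0738 .0262 -6.06; python3 look.py 6
```

```text
clk 31.0 pos [ 0.616  -0.0738  0.0539] rpy [-8.999e+01  7.000e-02 -6.010e+00] op 39.4 F [ 0.3  0.4 -0.3]
turn units (first) 0.0006  lin units after turn [0.0013 0.0555 0.0002]  n rows 0.55 q [-0.19  0.68  1.58  0.    0.89 -0.09]
top 177 132
scene 201 141
```

View pics/scene6c.png

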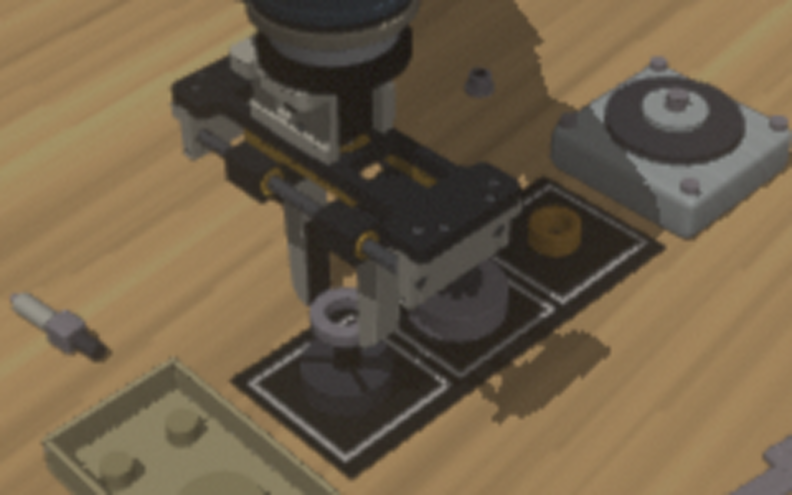

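Request:
carry_out(steps=[{"linear":[0.0005,0.02,0],"turn":0},{"linear":[0,0.02,0],"turn":0},{"linear":[0,0.01,0],"turn":0},{"linear":[0,0.003,0],"turn":0},{"linear":[0,0,0],"turn":0},{"linear":[0,0,0],"turn":0},{"linear":[0,0,0],"turn":0},{"linear":[0,0,0],"turn":0}])

```text
clock: 31.9
eef_pos: [0.6167, -0.0737, 0.0283]
ee_rot: [-1.571, -0.0, -0.104]
force: [0.2, 0.1, -0.9]
opening: 0.418
```

```bash
python3 go.py .6166 -.0738 .026 -6.06
```

```text
clk 31.9 pos [ 0.6167 -0.0737  0.0283] rpy [-9.00e+01 -2.00e-02 -5.99e+00] op 38.8 F [ 0.2  0.1 -0.9]
turn units (first) 0.0008  lin units after turn [-0.0002  0.0046 -0.0003]  n rows 0.05 q [-0.19  0.71  1.58 -0.    0.84 -0.09]
```

Request:
carry_out(steps=[{"linear":[0,0.0025,0],"turn":0},{"linear":[0,0.0022,0],"turn":0},{"linear":[0,0,0],"turn":0},{"linear":[0,0,0],"turn":0},{"linear":[0,0,0],"turn":0},{"linear":[0,0,0],"turn":0},{"linear":[0,0,0],"turn":0},{"linear":[0,0,0],"turn":0}])

```text
clock: 32.7
eef_pos: [0.6166, -0.0736, 0.0257]
ee_rot: [-1.571, -0.0, -0.104]
force: [0.0, -0.2, 0.1]
opening: 0.425
```

Request:
carry_out(steps=[{"linear":[0,0,0],"turn":0},{"linear":[0,0,0],"turn":0},{"linear":[0,0,0],"turn":0},{"linear":[0,0,0],"turn":0},{"linear":[0,-0.02,0],"turn":0},{"linear":[0,-0.05,0],"turn":0},{"linear":[0,-0.05,0],"turn":0},{"linear":[0,-0.05,0],"turn":0}], gripper=-0.3)

```text
clock: 33.5
eef_pos: [0.6166, -0.0737, 0.1124]
ee_rot: [-1.571, -0.0, -0.105]
force: [1.5, -0.5, -0.1]
opening: 0.65
```

Request:
carry_out(steps=[{"linear":[-0.07,0,-0.06],"turn":0},{"linear":[-0.07,0,-0.06],"turn":0},{"linear":[-0.07,0,-0.06],"turn":0},{"linear":[-0.07,0,-0.06],"turn":0},{"linear":[-0.07,0,-0.06],"turn":0},{"linear":[-0.05,0,-0.06],"turn":0},{"linear":[0,0,0],"turn":0},{"linear":[0,0,0],"turn":0}])

```text
clock: 34.3
eef_pos: [0.3989, -0.2324, 0.1114]
ee_rot: [-1.571, -0.001, -0.106]
force: [0.3, -0.2, 0.8]
opening: 0.648
```

```bash
python3 go.py .4 -.2 .1 -6.06; python3 look.py 7; python3 - <<'E'
from mm import *
im=cv2.imread("pics/top7.png")[160:220,290:380]; cv2.imwrite("pics/h7.png",cv2.resize(im,None,fx=8,fy=8,interpolation=cv2.INTER_NEAREST))
im=cv2.imread("pics/scene7.png")[200:300,260:360]; cv2.imwrite("pics/hs7.png",cv2.resize(im,None,fx=6,fy=6,interpolation=cv2.INTER_CUBIC))
E
```

```text
clk 34.3 pos [ 0.3989 -0.2324  0.1114] rpy [-9.003e+01 -6.000e-02 -6.090e+00] op 60.3 F [ 0.3 -0.2  0.8]
turn units (first) -0.0004  lin units after turn [-0.0047  0.0228  0.0646]  n rows 0.69 q [-0.63  0.35  1.97  0.    0.82 -0.52]
top 177 132
scene 201 141
```

View pics/h7.png

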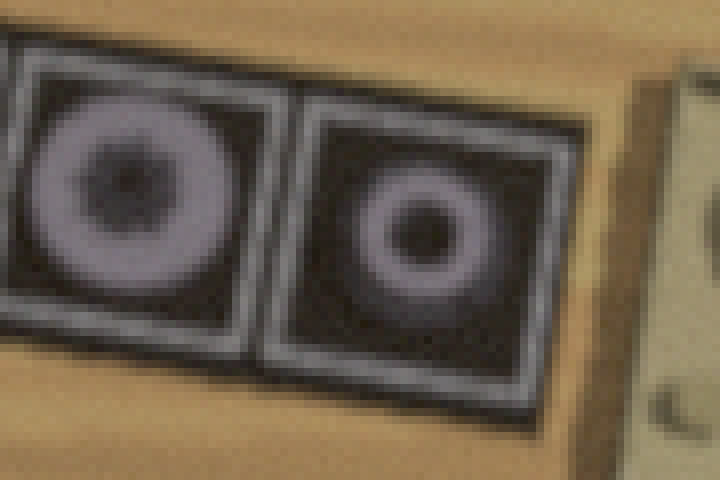

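View pics/hs7.png

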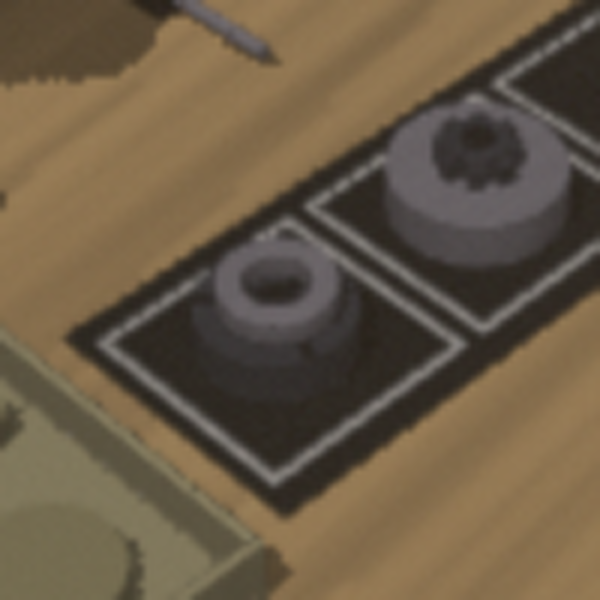

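View pics/top7c.png

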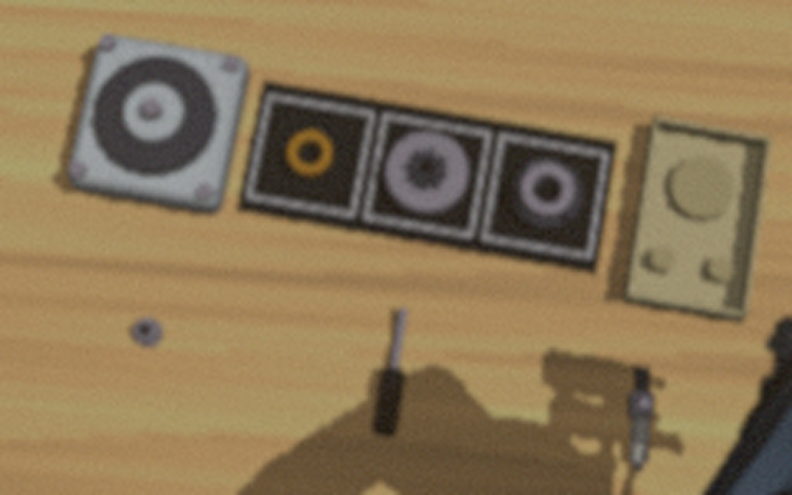

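```bash
python3 - <<'E'
from mm import *
print(cast('top',[(342.9,188.6)],.028)*1000)
for v in (75,85,95):
  print(bmask('top','7',(343,188.6),12,.028,lambda h:(h[...,2]>v)))
# hub from frame 5: dark-grey on black; by V thresholds
for v in (48,52,56):
  print('hub',bmask('top','5',(342.6,189.7),13,.021,lambda h:(h[...,2]>v)))
for v in (48,52,56): print('hub+w now',bmask('top','7',(342.6,189.7),13,.021,lambda h:(h[...,2]>v)))
# scene: silhouettes
def ext(x0,x1,y0,y1,z): 
  return cast('scene',[(260+(x0+x1)/12-.4,200+(y0+y1)/12-.4)],z)*1000
print('scene washer top',ext(214,342,232,328,.031),'hub sil',ext(190,362,np.nan,np.nan,.0))
print(proj('scene',[[.6166-.0017,-.0738+.0015,z] for z in (.003,.021,.031)]), proj('top',[[.6166+.004,-.0738-.0024,z] for z in (.003,.021,.031)]))
E
```

```text
[[619.98466992 -76.77819305  28.        ]]
[619.8 -76.2  42.4]
[619.8 -76.2  40.5]
[619.8 -76.1  38.7]
hub [621.4 -77.4  60.1]
hub [619.3 -76.8  54.5]
hub [620.9 -92.6  27.4]
hub+w now [621.6 -78.   58.2]
hub+w now [619.1 -77.8  52.7]
hub+w now [619.4 -77.7  50.4]
scene washer top [[616.23930528 -72.20223025  31.        ]] hub sil [[nan nan nan]]
[[305.75785343 256.56733584]
 [305.50168061 249.80777267]
 [305.35641011 245.9737269 ]] [[341.95812252 190.78632758]
 [342.47318541 189.03390005]
 [342.76553318 188.03906071]]
```

```bash
python3 - <<'E'
from meas import *
im=cv2.imread("pics/top7.png"); print(find('top',im,'nut',(221,232),13)[0].round(1))
a=cv2.imread("pics/scene0.png").astype(int);b=cv2.imread("pics/scene7.png").astype(int)
for nm,(u,v) in dict(plug=(219,240),driver=(289,198),nut=(346,166)).items(): print(nm,abs(a-b)[v-14:v+15,u-18:u+19].mean())
cv2.imwrite("pics/s7.png",b[130:310,140:440].astype(np.uint8))
E
```

```text
[495.  211.6]
plug 24.387698042870458
driver 14.761727244485865
nut 1.5538987263125195
```

View pics/s7.png

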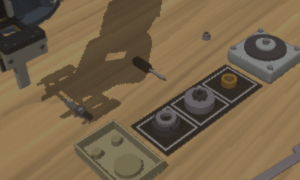

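```bash
python3 -c "
from plant import *
print(hand_in()); print(sense()['clock'])"
```

```text
the job is handed in; nothing more can be done
None
the job is handed in; nothing more can be done
```

I laid out the clutch in the order asked and handed the job in at about 34 s of the 99 s. The bearing is next to the crankcase, the drum is sprocket up in the middle square, the hub is next to the side cover, and the washer lies flat on the hub.

- **Bearing:** my first placing was about 2 mm off centre, so I gripped it again and shifted it. The top camera then showed it 0.3 mm from the square's centre.
- **Drum:** it sits within about 1 mm of its square's centre. I read that partly by eye, because its edge merges with the white outline in the picture.
- **Hub:** the top camera puts it 1–2 mm from centre. The scene camera puts it about 3 mm off, in a different direction.
- **Washer:** it lies flat, about 1 mm from the hub's centre.

The two cameras disagreed by about 6 mm in absolute position. I corrected both using where the gripper had set the bearing down, so these figures are offsets from the squares, good to about 1–2 mm.

**Bystanders:** the nut measured where it started. The plug and screwdriver looked untouched, but the arm's shadow fell on both, so the before-and-after picture comparison couldn't confirm it. The arm ended raised about 110 mm, clear of everything.

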